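Clear the squaring jig and hold a marble plinth in its corner

TASK

Clear the squaring jig: take the blue tool caddy off it and hang it by its handle on the brass hook, and let go of it. Then set the white marble plinth upright on the jig's bed and press it into the corner, flush against both aluminium stops at once, with a firm push on each. Finish still holding the plinth pressed there, and leave the dark plinth, the small sculpture and the black bowl where they are.

Things in the scene. Friction and masses are not known exactly. Their poses are not given: they have to be found in the camera images.
- jig: Fixed squaring jig on the table: a square plywood bed 170 x 170 mm, 12 mm thick, with two low aluminium stops on it. Origin: centre of the bed's underside, on the table. Its x axis points to the far stop, its y axis away from the right stop, z up.
- stop_far: Aluminium bar along the jig's +x edge, screwed to the bed and rigid: 15 mm thick (x), 170 mm long (y), standing 20 mm above the bed. Origin: centre of its underside, on the bed's top. The face that the plinth presses against is the plane x = +70 mm in the jig's frame.
- stop_right: Aluminium bar along the jig's -y edge, rigid: 155 mm long (x), 15 mm thick (y), standing 20 mm above the bed. Origin: centre of its underside. The face that the plinth presses against is the plane y = -70 mm in the jig's frame.
- jig_corner (a point): The inner corner where the two stops' faces meet, on the top of the bed (12 mm above the table). Same axes as the jig. A plinth fully in the corner has its origin 25 mm back along -x and 25 mm along +y from here, at the same height.
- caddy: Loose blue open tool caddy (200 g nominal), standing on the jig's bed in the way of the corner: tray 60 mm (x) x 120 mm (y) x 42 mm high, a few tools fixed in it. A rigid steel handle, a round rod 8 mm thick in the shape of an upside-down U, rises in the middle of it: two uprights at y = -57 and +57 mm and a straight horizontal top bar between them, along the caddy's y. Origin: centre of the underside; z up.
- caddy_bar (a point): Middle of the caddy handle's top bar, on the rod's centre line, 125 mm above the caddy's underside; the bar's underside is 79 mm above the tray's rim. Same axes as the caddy. The hook takes the bar near here, so grip the bar to one side, about 34 mm along y, to leave the middle free.
- hook: Fixed hook stand: round steel foot 100 mm across and 10 mm thick, upright post 14 mm thick, its top at 225 mm, with a brass hook of 8 mm rod that springs from the post near its top and points along the stand's -x (towards the robot's side). Origin: centre of the foot's underside, on the post's axis; z up.
- hook_seat (a point): Lowest point of the hook's trough, on the upper surface of the rod, 50 mm from the post's axis along the stand's -x and 196 mm above the table. Same axes as the stand. The hook rises on both sides of it: the free tip is 30 mm further along -x and tops out at 218 mm; the underside of the rod is at 188 mm. A bar hung here lies across the hook, along the stand's y, its centre line 4 to 6 mm above this point.
- plinth: Loose white marble plinth: 50 x 50 mm square, 66 mm tall, 450 g nominal, with a brass pin 8 mm thick standing 14 mm up from the middle of its top. Origin: centre of the underside; z up, x and y square to its sides. All four sides are alike: any may face a stop.
- dark_plinth: Bystander: loose dark plinth, 50 x 50 x 66 mm, with a white faceted stone on it, about 125 mm tall in all. It may stand in either of two places beside the jig, the white plinth in the other. Origin: centre of the underside.
- sculpture: Bystander: small marble form on a wooden foot 60 x 60 mm, 122 mm tall. Origin: centre of the underside.
- bowl: Bystander: black bowl 110 mm across, 35 mm high. Origin: centre of the underside.

How it is judged:
By the outcome, as a careful person would: the job done as asked, in the order asked, and still so for the second after the job is handed in, while the arm keeps its last pose, push and grip.
It also fails if it takes over 72 s, if anything falls off the work surface, if the arm or the gripper's body presses on something with over 40 N, if the wrist force passes 120 N, or if a joint passes its speed limit or range.

ROBOT

A 7-joint arm with a two-finger parallel gripper is mounted at the origin on the work surface. World frame = base frame: x ahead of the robot, y to its left, z up, the work surface at z = 0. Lengths are in mm, angles in rad, forces in N, time in s.
With the tool pointing down it reaches from about 400 to 875 mm from the base axis. Payload 19.3 kg.
Tool frame: the origin (TCP) lies between the finger pads; the fingertips stand 19 mm ahead of it and the grasp point (between the pads) is the TCP; z points along the fingers, y is the direction in which the jaws open and shut (so a half turn about z gives the same grasp; the last joint's range is limited). The gripper opens to 85 mm and grips with 20 to 120 N. Pads are 22 mm wide; open, the fingers measure 114 mm over their backs; the gripper's body (76 mm by 85 mm) begins 54 mm behind the grasp point. The pads swing forward as they close: fully open they stand 13 mm farther back than shut.
Start: joints at [-1.237, 0.521, -0.036, 1.599, 0.021, 1.021, -0.113], TCP at [245.59, 574.718, 250.291] pointing down, gripper open.
Joint ranges: [-2.91, 2.91], [-0.3, 2.13], [-1.5, 1.42], [0.17, 2.43], [-1.26, 4.41], [0.16, 1.93], [-2.52, 2.52]. Speed limits (rad/s): [1.89, 1.89, 2.39, 2.39, 3.01, 3.01, 3.01].

INTERFACE

Orientations are given as a unit quaternion [w, x, y, z].
In Python, from plant import robot, capture, calibration gives the robot as it stands. The module is installed in compiled form; this text tells all that it offers.
- The arm moves only by the tool apply_moves, never from a script. Its argument "targets" is a list of rows, each a list of 6 numbers: the shift along the world's x, y, z in m, then the turn, a rotation vector about the world's x, y, z in degrees. In form: [[tx, ty, tz, rx, ry, rz], ...]. A call has 1 to 10 rows; each row shifts and turns the pose as measured when the row begins; what a row does not reach is not made up. A row lasts 1/8 s, in which the tool goes at most 62.5 mm and 10.7 degrees, less where a joint would pass 70% of its speed; a pose out of reach is approached as far as the arm can. A call with a gripper value outside its range is refused whole. "fingers" is the finger opening in m, from 0 to 0.0854, set as the call begins (left out, the last holds). The fingers move at their own pace and stop on an object; "force" is the grip in N (left out, the last holds). Time passes only in rows, so rows that do not move let the fingers close. It gives the time, the measured TCP pose, the force and the opening at its end, in the units of the state.
- robot.observe(): the state, without advancing time (a new reading comes with each control period).
- capture(name): name is "scene" or "top"; returns the picture (480x640x3 uint8, red, green, blue); there is no depth.
- calibration(name): a dict with "intrinsics" (3x3 intrinsics, pixels), "distortion" ([k1, k2, p1, p2, k3] as OpenCV has them; the pictures are not rectified), "extrinsics" (4x4, takes a point from world to camera coordinates). Camera axes: x right, y down, z forward; pixel columns grow to the right and rows downward; lengths in mm; the calibration is good to about 2 mm. A picture is of the moment at which its call begins. calibration takes no time and is no camera call.
- robot.sign_off(): hands the job in, once; it reports no verdict.
The state is a dict: "time_s": time; "q": joint angles; "qvel": joint speeds; "joint_torque": joint torques, N m; "tool_pos": TCP position; "tcp_rot": TCP orientation; "wrist_force": force on the tool from outside, world axes, zero at the start; "torque": the same for the moment, N m; "opening": opening from 0.0 (shut) to 1.0 (fully open).
Only numpy, scipy, OpenCV 4.12 (cv2) and the standard library are available. Lean on these libraries where they do the work, as an engineer would, in place of code of your own. Each camera call takes 0.05 s, during which the arm holds its last target.

## Working session

There is one attempt and no reset: what is moved stays moved. The work goes in short steps, Python scripts to look and compute and a tool call to move; the robot and the scene stay as the last step left them, time stands still between calls to the robot, and variables do not carry over. Pictures are saved under pics/ and viewed, and the job is handed in when it is done.

Besides the shell and the picture viewer there is one more tool, called after "Emit:" as name(argument=value, ...) on one line, values as JSON. apply_moves: Moves the arm, as the interface text tells. Its arguments: {"type":"object","properties":{"targets":{"type":"array","items":{"type":"array","items":{"type":"number"}}},"fingers":{"type":"number"},"force":{"type":"number"}},"required":["targets"]}

```bash
mkdir -p pics; ls; python3 - <<'E'
from plant import robot,capture,calibration
import cv2,numpy as np
np.set_printoptions(suppress=True,precision=4)
s=robot.observe()
for k,v in s.items(): print(k,v)
for n in("scene","top"):
    c=calibration(n); print(n,c)
    cv2.imwrite(f"pics/{n}0.png",cv2.cvtColor(capture(n),cv2.COLOR_RGB2BGR))
E
```

```text
pics
time_s 0.0
q [-1.2372  0.522  -0.0363  1.6     0.0212  1.0211 -0.1128]
qvel [-0.0027 -0.0009 -0.0004  0.0004 -0.0005  0.0004  0.0001]
joint_torque [ -0.0013 -92.712    1.9792 -36.992    0.0178   0.0082   0.    ]
tool_pos [245.4713 574.422  249.7064]
tcp_rot [-0.0001  0.2005  0.9797 -0.0006]
wrist_force [0.1312 0.193  0.5315]
torque [ 0.0159  0.0365 -0.0648]
opening 0.9960490573236176
scene {'intrinsics': array([[545.6932,   0.    , 317.0783],
       [  0.    , 545.6932, 239.5565],
       [  0.    ,   0.    ,   1.    ]]), 'distortion': array([-0.0616,  0.    ,  0.    ,  0.    ,  0.    ]), 'extrinsics': array([[   0.7366,    0.6761,   -0.0193, -466.829 ],
       [   0.3959,   -0.454 ,   -0.7982, -125.4512],
       [  -0.5484,    0.5803,   -0.6021, 1613.7769],
       [   0.    ,    0.    ,    0.    ,    1.    ]])}
top {'intrinsics': array([[500.8027,   0.    , 318.4853],
       [  0.    , 500.8027, 247.9272],
       [  0.    ,   0.    ,   1.    ]]), 'distortion': array([-0.0212,  0.    ,  0.    ,  0.    ,  0.    ]), 'extrinsics': array([[   0.0234,   -0.9997,    0.0088,   -4.6036],
       [  -0.9873,   -0.0245,   -0.1571,  620.0081],
       [   0.1572,   -0.005 ,   -0.9875, 1196.3677],
       [   0.    ,    0.    ,    0.    ,    1.    ]])}
```

View pics/scene0.png

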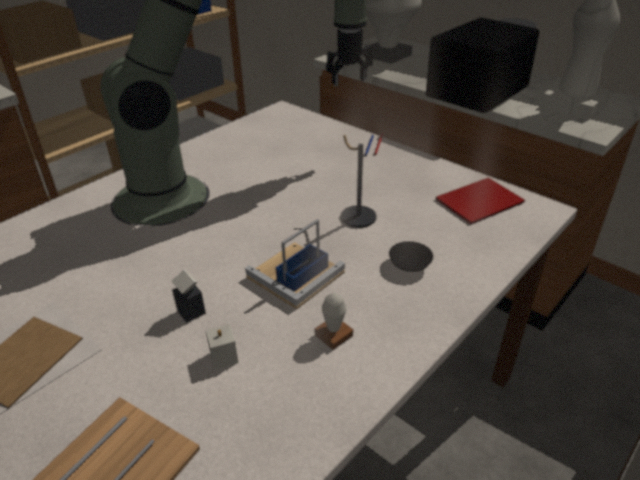

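View pics/top0.png

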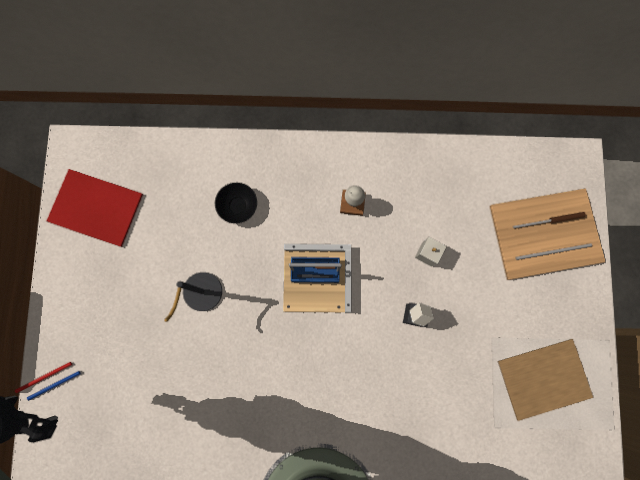

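The overview shows the jig at top-view pixel (318,278) with the caddy on it, the hook stand foot at (203,292), the white plinth at (431,250), the dark plinth at (418,315), the sculpture at (354,200) and the bowl at (236,202). I'll zoom in on these next.

```bash
cat > h.py <<'E'
import cv2,numpy as np
from plant import robot,capture,calibration
np.set_printoptions(suppress=True,precision=2)
C={n:calibration(n) for n in("scene","top")}
def ray(n,px):
    c=C[n]; u=cv2.undistortPoints(np.array([[px]],float),c['intrinsics'],c['distortion'])[0,0]
    R=c['extrinsics'][:3,:3];t=c['extrinsics'][:3,3]
    d=R.T@np.array([u[0],u[1],1]); return -R.T@t,d/np.linalg.norm(d)
def onz(n,px,z):
    o,d=ray(n,px); return o+d*(z-o[2])/d[2]
def tri(ps,pt):
    o1,d1=ray("scene",ps);o2,d2=ray("top",pt)
    A=np.array([d1,-d2]).T; k=np.linalg.lstsq(A,o2-o1,rcond=None)[0]
    a=o1+k[0]*d1;b=o2+k[1]*d2; return (a+b)/2,np.linalg.norm(a-b)
def proj(n,P):
    c=C[n]; R=c['extrinsics'][:3,:3];t=c['extrinsics'][:3,3]
    return cv2.projectPoints(np.array(P,float).reshape(-1,1,3),cv2.Rodrigues(R)[0],t,c['intrinsics'],c['distortion'])[0].reshape(-1,2)
def crop(img,x0,y0,x1,y1,k,out,g=10):
    r=cv2.resize(img[y0:y1,x0:x1],None,fx=k,fy=k,interpolation=cv2.INTER_CUBIC)
    for x in range((x0+g-1)//g*g,x1,g):
        cv2.line(r,(int((x-x0)*k),0),(int((x-x0)*k),6),(0,255,255),1); cv2.putText(r,str(x),(int((x-x0)*k),16),0,.35,(0,255,255),1)
    for y in range((y0+g-1)//g*g,y1,g):
        cv2.line(r,(0,int((y-y0)*k)),(6,int((y-y0)*k)),(0,255,255),1); cv2.putText(r,str(y),(8,int((y-y0)*k)+4),0,.35,(0,255,255),1)
    cv2.imwrite(out,r)
def grab(n):
    return cv2.cvtColor(capture(n),cv2.COLOR_RGB2BGR)
E
python3 - <<'E'
from h import *
t=cv2.imread("pics/top0.png");s=cv2.imread("pics/scene0.png")
s=cv2.convertScaleAbs(s,alpha=1.6,beta=10)
crop(t,155,235,365,335,3.8,"pics/t1.png")
crop(t,335,175,465,335,3.7,"pics/t2.png")
crop(s,235,210,355,310,6,"pics/s1.png")
crop(s,330,120,440,240,5,"pics/s2.png")
crop(s,160,255,360,365,4,"pics/s3.png")
E
```

```text
(no output)
```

View pics/t1.png

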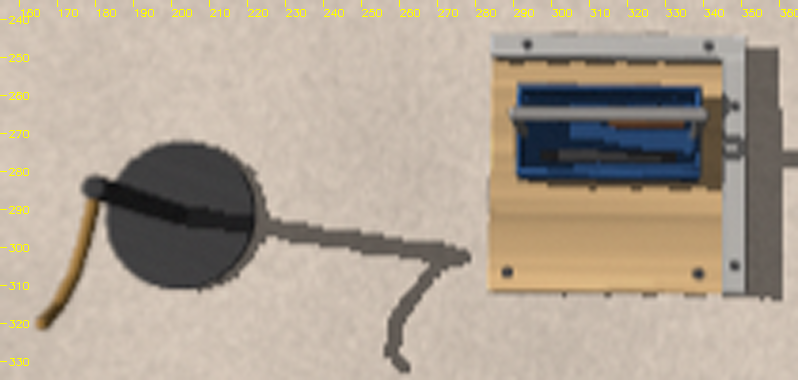

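View pics/t2.png

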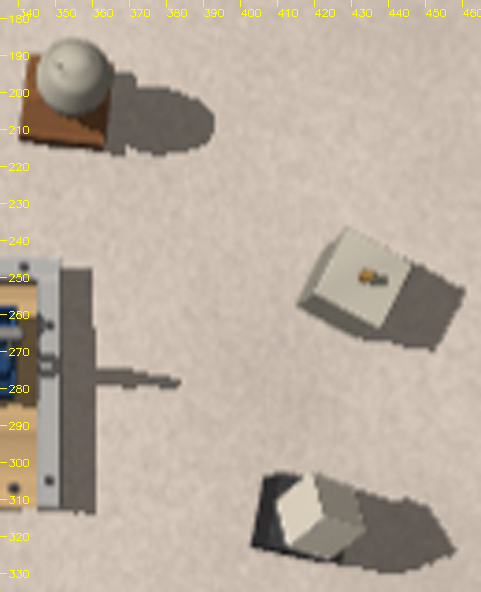

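View pics/s1.png

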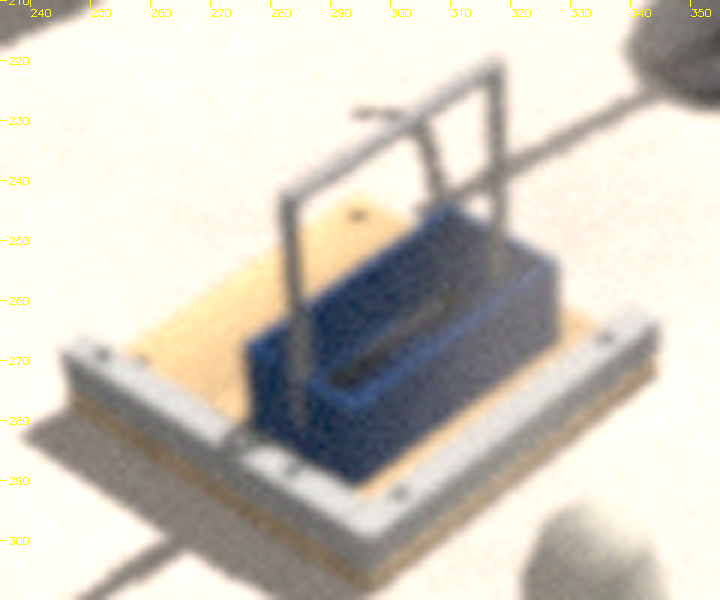

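View pics/s2.png

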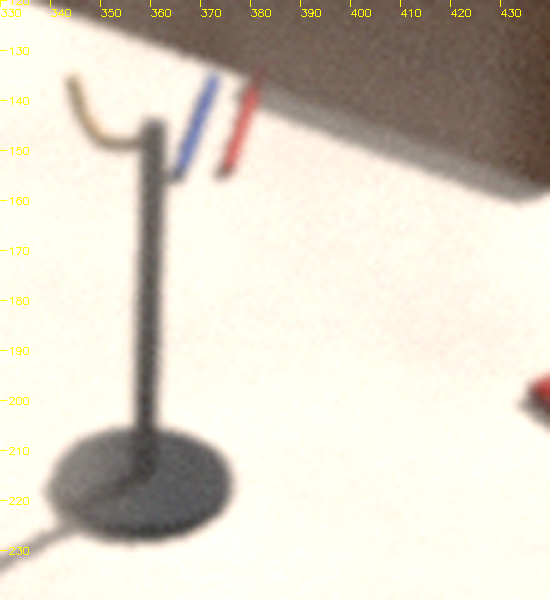

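View pics/s3.png

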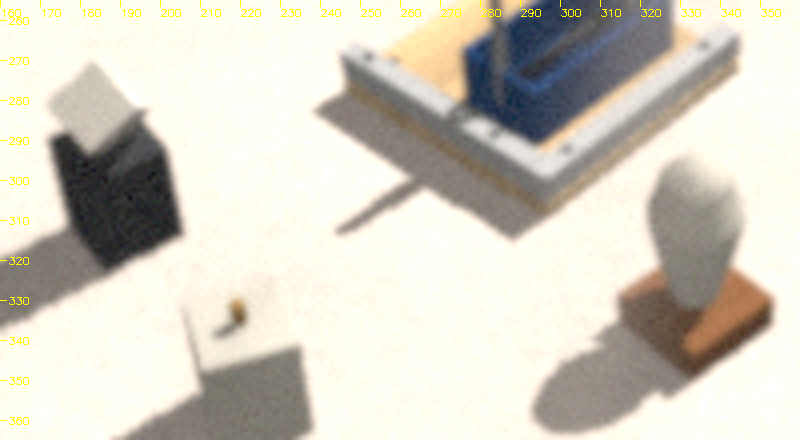

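Zooms: in the top view the caddy bar runs from (288,265) to (338,264), and in the scene view from (282,243) to (317,221). The hook runs from the post top (178,285) to the tip (163,320), or (343,135) in the scene view. The white plinth's top has corners near (420,237), (438,247), (429,264) and (411,254), with the pin at about (426,250). Next I'll measure with masks and rays.

```bash
python3 - <<'E'
from h import *
# tri measures
def T(name,ps,pt):
    p,e=tri(ps,pt); print(name,p,"gap",round(e,1))
T("barR(-y end)",(282,242),(338,265)); T("barL",(316.5,221),(288.5,265))
T("hook tip",(343.5,135.5),(163.5,319.5)); T("post top",(359.5,144.5),(178.5,285))
T("jig corner outer stop top",(295.5,299),(351,245));T("jig end of right stop",(245.5,269),(350.5,312));T("jig end far stop",(343.5,265.5),(284,245))
T("pin",(217.5,331),(432.5,249.5))
# masks on top
t=cv2.imread("pics/top0.png").astype(int);b,g,r=t[...,0],t[...,1],t[...,2]
def box(x0,y0,x1,y1):
    m=np.zeros(t.shape[:2],bool);m[y0:y1,x0:x1]=1;return m
hsv=cv2.cvtColor(t.astype(np.uint8),cv2.COLOR_BGR2HSV)
wood=(hsv[...,1]>70)&(hsv[...,0]<25)&box(278,240,352,316)
# wood boundary: inner edge of far stop (row scan) & right stop
pts=[]
for x in range(290,340):
    ys=np.where(wood[:,x])[0]; pts.append((x,ys.min()-.5))
print(np.array(pts)[::8])
al=(hsv[...,1]<30)&(hsv[...,2]>120)&box(342,255,356,310)
for y in range(256,310,6):
    xs=np.where(wood[y])[0]; print(y,xs.min(),xs.max(),t[y,340:353].tolist() if y in(256,292) else '')
E
```

```text
barR(-y end) [566.66 -35.66 137.59] gap 1.8
barL [564.58  78.32 132.57] gap 1.5
hook tip [431.81 332.34 213.66] gap 3.8
post top [505.85 304.69 222.13] gap 0.0
jig corner outer stop top [633.   -70.71  32.03] gap 2.6
jig end of right stop [465.57 -71.59  26.2 ] gap 3.8
jig end far stop [629.98  98.31  21.09] gap 0.7
pin [ 617.74 -268.81   76.13] gap 3.0
[[290.  250.5]
 [298.  250.5]
 [306.  250.5]
 [314.  250.5]
 [322.  250.5]
 [330.  250.5]
 [338.  250.5]]
256 284 344 [[120, 166, 202], [120, 165, 201], [120, 165, 201], [119, 165, 201], [120, 165, 200], [150, 154, 157], [168, 171, 174], [169, 173, 176], [169, 172, 174], [165, 169, 172], [165, 170, 173], [84, 91, 96], [89, 95, 102]]
262 284 344 
268 284 344 
274 284 344 
280 284 344 
286 284 344 
292 284 344 [[103, 143, 173], [104, 144, 175], [104, 144, 175], [103, 144, 174], [105, 145, 175], [162, 166, 170], [166, 170, 173], [168, 172, 176], [167, 171, 174], [167, 170, 174], [165, 170, 172], [71, 76, 79], [89, 94, 101]]
298 284 344 
304 283 344
```

```bash
python3 - <<'E'
from h import *
t=cv2.imread("pics/top0.png"); hsv=cv2.cvtColor(t,cv2.COLOR_BGR2HSV)
S=hsv[...,1].astype(float); V=hsv[...,2].astype(float)
def edge_profile(F,fixed,lo,hi,axis):
    # subpixel position of the max gradient
    p=F[lo:hi,fixed] if axis=='v' else F[fixed,lo:hi]
    g=np.abs(np.diff(p)); i=g.argmax(); a=g[max(i-1,0):i+2]; k=np.arange(max(i-1,0),max(i-1,0)+len(a))
    return lo+.5+(a*k).sum()/a.sum()
def fit(name,F,rng,lo,hi,axis,z):
    P=[]
    for f in rng:
        e=edge_profile(F,f,lo,hi,axis); P.append((f,e) if axis=='v' else (e,f))
    W=np.array([onz('top',p,z) for p in P]); c=np.median(W,0)
    vx,vy,x0,y0=cv2.fitLine(W[:,:2].astype(np.float32),cv2.DIST_HUBER,0,.01,.01).ravel()
    print(name,"pt",x0,y0,"ang",np.degrees(np.arctan2(vy,vx)),"rms",np.std((W[:,0]-x0)*vy-(W[:,1]-y0)*vx))
fit("far inner top",S,list(range(288,342)),246,254,'v',32)
fit("far outer top",V,list(range(288,346)),240,248,'v',32)
fit("right inner top",S,list(range(255,268))+list(range(287,308)),341,349,'h',32)
fit("right outer top",V,list(range(252,308)),348,354,'h',32)
fit("bed near edge",S,list(range(290,340)),306,318,'v',12)
fit("bed left edge",S,list(range(255,305)),279,289,'h',12)
# caddy bar: grey pixels over the blue tray
fitb=[]
for x in range(294,334):
    col=t[258:272,x].astype(float); w=np.clip(col.min(1)-90,0,None); 
    if w.sum()>0: fitb.append((x,258+(w*np.arange(14)).sum()/w.sum()))
W=np.array([onz('top',p,137) for p in fitb])[:,:2].astype(np.float32)
vx,vy,x0,y0=cv2.fitLine(W,cv2.DIST_HUBER,0,.01,.01).ravel();print("bar",x0,y0,np.degrees(np.arctan2(vy,vx)),len(W))
# blue tray
m=cv2.inRange(hsv,(100,90,20),(130,255,255)); n,l,st,ce=cv2.connectedComponentsWithStats(m); 
for i in range(1,n):
    if st[i,4]>60: print("blue",st[i],ce[i])
# white plinth
m=((S<45)&(V>175)).astype(np.uint8); m[:, :405]=0;m[:,455:]=0;m[:225]=0;m[275:]=0
print(t[250,405:455:3].tolist(), S[250,405:455:3],V[250,405:455:3])
# foot
m=((V<80)).astype(np.uint8);m[:,:180]=0;m[:,226:]=0;m[:265]=0;m[320:]=0
cn=max(cv2.findContours(m,cv2.RETR_EXTERNAL,cv2.CHAIN_APPROX_NONE)[0],key=cv2.contourArea)
e=cv2.fitEllipse(cn);print("foot",e,onz('top',e[0],10),onz('top',e[0],5))
E
```

```text
far inner top pt 615.8629 20.10596 ang -89.28475 rms 0.24362473009475286
far outer top pt 634.34564 12.732617 ang 89.98181 rms 2.088196219219576
right inner top pt 537.2647 -56.689575 ang 0.8704138 rms 0.03742142903594901
right outer top pt 557.5095 -71.731895 ang 0.90928394 rms 1.0698866433409997
bed near edge pt 463.29282 33.167248 ang -88.88833 rms 2.1866047245899094
bed left edge pt 524.7569 96.77324 ang 0.8254918 rms 0.1889809141946434
bar 567.85156 18.108051 -88.760735 40
blue [291 258  49   5 242] [314.7  260.01]
blue [291 267  48  16 550] [313.93 274.33]
blue [ 27 371  53  29 202] [ 52.75 385.52]
[[176, 189, 203], [177, 190, 204], [173, 186, 199], [174, 188, 200], [174, 187, 200], [124, 136, 143], [165, 181, 189], [163, 179, 186], [161, 176, 184], [54, 87, 109], [64, 98, 123], [82, 89, 94], [164, 180, 188], [119, 130, 136], [88, 93, 101], [91, 98, 105], [88, 94, 100]] [ 34.  34.  33.  33.  33.  34.  32.  32.  32. 129. 122.  33.  33.  32.
  33.  34.  31.] [203. 204. 199. 200. 200. 143. 189. 186. 184. 109. 123.  94. 188. 136.
 101. 105. 100.]
foot ((201.94613647460938, 291.0998840332031), (37.06777572631836, 40.47987747192383), 99.3260498046875) [508.32 302.19  10.  ] [508.65 303.32   5.  ]
```

```bash
python3 - <<'E'
from h import *
t=cv2.imread("pics/top0.png"); hsv=cv2.cvtColor(t,cv2.COLOR_BGR2HSV)
def cc(x0,y0,k,x,y): return (x0+(x+.5)/k-.5,y0+(y+.5)/k-.5)
t1=lambda x,y:cc(155,235,3.8,x,y); t2=lambda x,y:cc(335,175,3.7,x,y)
s1=lambda x,y:cc(235,210,6,x,y); s2=lambda x,y:cc(330,120,5,x,y); s3=lambda x,y:cc(160,255,4,x,y)
def T(n,a,b):
    p,e=tri(a,b);print(n,p,round(e,1))
T("barR",s1(290,195),t1(702,115));T("barL",s1(495,67),t1(515,115))
T("tip",s2(72,79),t1(43,321));T("post",s2(153,124),t1(95,187))
print("tip z216",onz('top',t1(43,321),214),"post z225",onz('top',t1(95,187),225))
T("corner out",s1(368,535),t1(745,38));T("R end",s1(66,352),t1(746,292));T("F end",s1(655,325),t1(493,40))
T("pin top",s3(237,302),t2(366,273))
q=[t2(347,228),t2(413,263),t2(379,327),t2(314,292)]
Q=np.array([onz('top',p,66) for p in q]);print("plinth top",Q,Q.mean(0))
for a,b in zip(Q,np.roll(Q,-1,0)): print(np.linalg.norm(b-a),np.degrees(np.arctan2(*(b-a)[1::-1])))
T("plinth near corner top", s3(203,372),t2(314,292)); T("plinth c2",s3(299,347),t2(347,228))
# tray top rim rect
print("tray", onz('top',t1(516,133),54),onz('top',t1(702,133),54))
# hook brass mask
m=cv2.inRange(hsv,(8,90,40),(28,255,255));m[:,:155]=0;m[:,190:]=0;m[:275]=0;m[335:]=0
ys,xs=np.nonzero(m);print("brass",xs.min(),xs.max(),ys.min(),ys.max())
for y in range(286,325,4): print(y,xs[ys==y], onz('top',(np.mean(xs[ys==y]),y),205)[:2])
E
```

```text
barR [568.2  -37.16 138.66] 2.3
barL [566.01  75.9  134.8 ] 2.5
tip [434.2  328.31 215.66] 0.5
post [508.77 302.57 223.99] 1.6
tip z216 [434.05 328.61 214.  ] post z225 [508.13 301.69 225.  ]
corner out [633.73 -69.94  32.71] 2.3
R end [466.89 -72.28  29.69] 4.2
F end [629.56  97.89  26.3 ] 3.0
pin top [ 620.67 -269.04   80.66] 0.2
plinth top [[ 653.13 -260.27   66.  ]
 [ 630.54 -304.11   66.  ]
 [ 587.03 -280.78   66.  ]
 [ 609.4  -237.81   66.  ]] [ 620.02 -270.74   66.  ]
49.3165377544444 -117.25262797745307
49.37182359410207 151.80642072447452
48.44679847786364 62.50627370679743
49.16134013725115 -27.183415609582767
plinth near corner top [ 605.73 -264.21   17.81] 39.2
plinth c2 [ 653.61 -260.1    65.  ] 1.0
tray [563.41  78.07  54.  ] [566.35 -42.3   54.  ]
brass 165 180 287 321
286 [] [nan nan]
290 [177 178 179 180] [496.48 308.65]
294 [176 177 178 179] [487.89 310.23]
298 [175 176 177 178] [479.31 311.8 ]
302 [174 175 176 177] [470.76 313.37]
306 [173 174 175] [462.2 316. ]
310 [171 172 173 174] [453.66 318.62]
314 [169 170 171 172] [445.12 322.31]
318 [166 167 168 169] [436.54 328.11]
322 [] [nan nan]
  return _methods._mean(a, axis=axis, dtype=dtype,
  ret = ret.dtype.type(ret / rcount)
```

Measured positions in mm:

| Item | Position | Yaw / note |
|---|---|---|
| Caddy bar middle | ≈ (567.5, 19, 137) | yaw ≈ +1.2° |
| Hook post | (508, 302) | |
| Hook seat | ≈ (461, 319) | stand yaw ≈ −19.4° |
| Plinth | (620, −270) | sides at −27.5°; pin top at z ≈ 80.7 (triangulated) |
| Jig inner corner | ≈ (619, −57) | yaw ≈ +0.8° |

Next I move above the bar, on its −y side.

Emit:
apply_moves(targets=[[0.032,-0.058,0.012,0,0,-6.6],[0.032,-0.058,0.012,0,0,-6.6],[0.032,-0.058,0.005,0,0,-6.6],[0.032,-0.058,0,0,0,-6.6],[0.032,-0.058,0,0,0,-6.6],[0.032,-0.058,0,0,0,-6.6],[0.032,-0.058,0,0,0,-6.6],[0.032,-0.058,0,0,0,-6.6],[0.032,-0.058,0,0,0,-6.6],[0.032,-0.058,0,0,0,-6.6]], fingers=0.045, force=80)

```text
time_s: 1.35
tool_pos: [543.6, 25.4, 276.3]
tcp_rot: [-0.002, 0.712, 0.702, 0.0]
wrist_force: [-0.0, 0.7, 0.4]
opening: 0.529
```

```bash
cat > st.py <<'E'
from h import *
from scipy.spatial.transform import Rotation as Ro
s=robot.observe()
q=s['tcp_rot'];R=Ro.from_quat([q[1],q[2],q[3],q[0]]).as_matrix()
print("t",s['time_s'],"pos",s['tool_pos'],"jaw yaw",np.degrees(np.arctan2(R[1,1],R[0,1])),"zaxis",R[:,2].round(4),"F",s['wrist_force'],"M",s['torque'],"op",round(s['opening']*85.4,1),"q",np.array(s['q']))
# rotation vector (deg) that makes tool vertical
v=np.cross(R[:,2],[0,0,-1]);print("untilt deg",np.degrees(v))
E
python3 st.py
```

```text
t 1.35 pos [543.58  25.39 276.29] jaw yaw -0.7917923045606272 zaxis [-0.  0. -1.] F [-0.01  0.72  0.41] M [ 0.01 -0.02  0.01] op 45.2 q [-0.46  0.39  0.41  1.8  -0.18  0.99  0.01]
untilt deg [-0.14 -0.11 -0.  ]
```

Emit:
apply_moves(targets=[[0.0125,-0.02,-0.02,0,0,1],[0.0122,-0.02,-0.03,0,0,1],[0,0,-0.03,0,0,0],[0,0,0,0,0,0]])

```text
time_s: 1.85
tool_pos: [569.8, -21.4, 193.6]
tcp_rot: [-0.001, 0.702, 0.712, -0.001]
wrist_force: [-0.1, 0.0, 0.4]
opening: 0.528
```

```bash
python3 st.py; python3 - <<'E'
from h import *
a=grab("scene");b=grab("top");cv2.imwrite("pics/sA.png",a);cv2.imwrite("pics/tA.png",b)
crop(cv2.convertScaleAbs(a,alpha=1.6,beta=10),235,180,355,300,5,"pics/sA1.png")
crop(b,270,230,370,330,5.5,"pics/tA1.png")
E
```

```text
t 1.85 pos [569.76 -21.36 193.59] jaw yaw 0.754176878552716 zaxis [-0.  0. -1.] F [-0.06  0.01  0.4 ] M [-0.04  0.01  0.01] op 45.1 q [-0.33  0.53  0.37  1.82 -0.25  0.84  0.18]
untilt deg [-0.02 -0.13 -0.  ]
```

View pics/sA1.png

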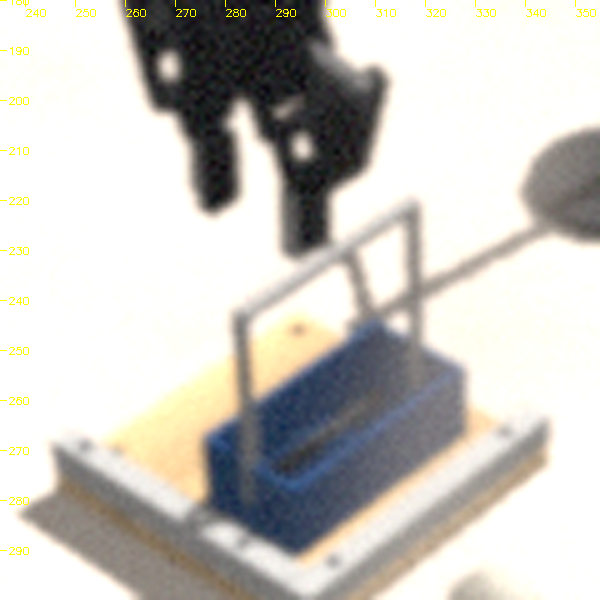

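View pics/tA1.png

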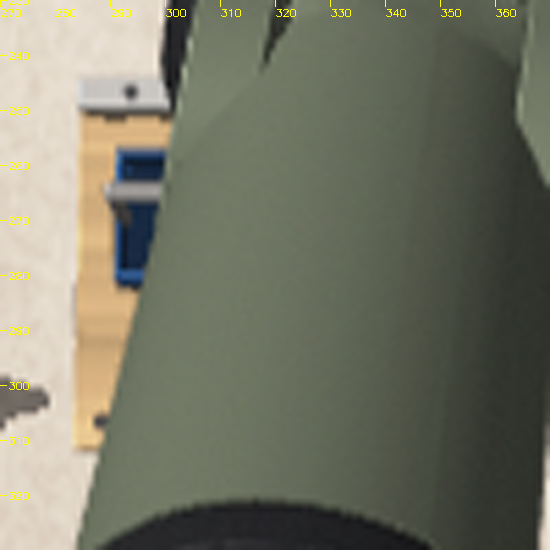

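The open fingers (scene ≈(275,220) and (296,250)) are above the bar and straddle it in x, and the arm hides the rest in the top view. Next I go down and grip.

Emit:
apply_moves(targets=[[-0.001,0.005,-0.025,0,0,0.4],[0,0,-0.02,0,0,0],[0,0,-0.008,0,0,0],[0,0,0,0,0,0]])

```text
time_s: 2.45
tool_pos: [572.6, -14.6, 147.4]
tcp_rot: [0.003, 0.699, 0.715, 0.004]
wrist_force: [0.6, 0.5, 0.2]
opening: 0.523
```

Emit:
apply_moves(targets=[[-0.004,0,-0.009,0,0,0],[0,0,0,0,0,0],[0,0,0,0,0,0]])

```text
time_s: 2.82
tool_pos: [569.0, -14.5, 139.7]
tcp_rot: [0.003, 0.699, 0.715, 0.005]
wrist_force: [0.3, 0.2, 0.2]
opening: 0.53
```

```bash
python3 st.py
```

```text
t 2.825 pos [569.04 -14.49 139.69] jaw yaw 1.306511251590489 zaxis [ 0.01  0.   -1.  ] F [0.32 0.18 0.25] M [-0.    0.03 -0.05] op 45.3 q [-0.31  0.6   0.33  1.87 -0.29  0.71  0.21]
untilt deg [-0.14  0.66  0.  ]
```

Emit:
apply_moves(targets=[[0,0,-0.002,-0.1,0.6,0],[0,0,0,0,0,0]])

```text
time_s: 3.08
tool_pos: [569.3, -14.5, 137.9]
tcp_rot: [0.0, 0.699, 0.715, 0.0]
wrist_force: [0.2, -1.4, -0.6]
opening: 0.53
```

Emit:
apply_moves(targets=[[0,0,0,0,0,0],[0,0,0,0,0,0],[0,0,0,0,0,0],[0,0,0,0,0,0]], fingers=0.0, force=80)

```text
time_s: 3.58
tool_pos: [569.3, -14.5, 138.0]
tcp_rot: [0.0, 0.699, 0.715, 0.001]
wrist_force: [0.0, 0.7, -0.2]
opening: 0.054
```

```bash
python3 st.py
```

```text
t 3.575 pos [569.31 -14.54 138.05] jaw yaw 1.2995139531622826 zaxis [ 0.  0. -1.] F [ 0.01  0.71 -0.23] M [ 0.04  0.09 -0.06] op 4.6 q [-0.31  0.61  0.33  1.86 -0.29  0.72  0.2 ]
untilt deg [-0.04  0.05  0.  ]
```

Emit:
apply_moves(targets=[[0,0,0.01,0,0,0],[0,0,0.01,0,0,0],[0,0,0.0,0,0,0]])

```text
time_s: 3.95
tool_pos: [569.2, -14.6, 159.5]
tcp_rot: [0.0, 0.699, 0.715, 0.0]
wrist_force: [0.6, -0.4, -1.3]
opening: 0.063
```

```bash
python3 st.py; python3 - <<'E'
from h import *
a=grab("scene");
crop(cv2.convertScaleAbs(a,alpha=1.6,beta=10),235,180,355,300,5,"pics/sB1.png")
E
```

```text
t 3.95 pos [569.23 -14.59 159.49] jaw yaw 1.3035142909848592 zaxis [ 0.  0. -1.] F [ 0.57 -0.38 -1.34] M [-0.05 -0.01 -0.03] op 5.4 q [-0.32  0.58  0.35  1.85 -0.27  0.77  0.19]
untilt deg [-0.03  0.05  0.  ]
```

View pics/sB1.png

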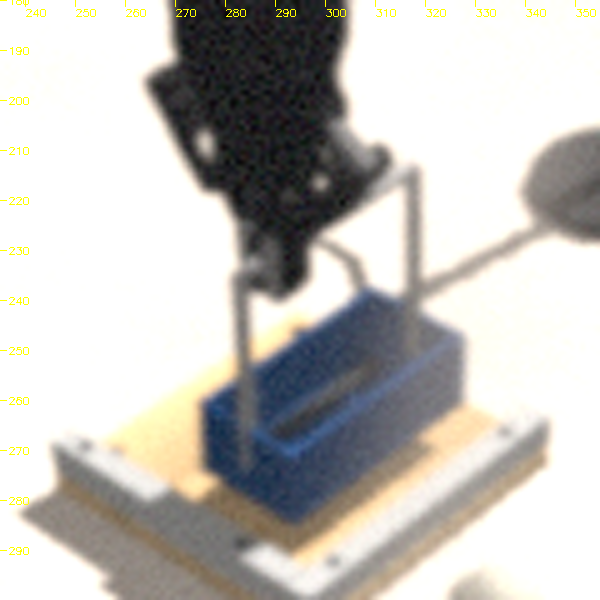

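The caddy hangs level from the gripper (bar about (284,238) to (316,214)). Next I carry it round to the front of the hook tip.

Emit:
apply_moves(targets=[[0,0,0.03,0,0,0],[-0.01,0.01,0.025,0,0,0],[-0.035,0.025,0.015,0,0,0],[-0.04,0.03,0,0,0,0],[-0.04,0.03,0,0,0,0],[-0.035,0.04,0,0,0,0],[-0.008,0.03,0,0,0,-3],[-0.008,0.03,0,0,0,-3],[0,0,0,0,0,0]])

```text
time_s: 5.12
tool_pos: [385.6, 185.3, 229.9]
tcp_rot: [-0.001, 0.736, 0.677, 0.0]
wrist_force: [-0.2, -0.7, -3.0]
opening: 0.06
```

```bash
python3 st.py
```

```text
t 5.125 pos [385.65 185.35 229.93] jaw yaw -4.838699312167458 zaxis [-0.  0. -1.] F [-0.17 -0.75 -3.04] M [-0.17  0.01 -0.02] op 5.1 q [-0.9   0.25  0.37  2.13 -0.13  0.78 -0.53]
untilt deg [-0.08 -0.04 -0.  ]
```

Emit:
apply_moves(targets=[[-0.006,0.03,0.003,0,0,-4],[-0.006,0.035,0.003,0,0,-4],[-0.005,0.035,0,0,0,-4],[-0.003,0.025,0,0,0,-2.5],[0,0,0,0,0,0],[0,0,0,0,0,0]])

```text
time_s: 5.88
tool_pos: [366.2, 309.9, 235.6]
tcp_rot: [-0.0, 0.819, 0.574, -0.0]
wrist_force: [0.2, -0.5, -1.9]
opening: 0.063
```

```bash
python3 st.py; python3 - <<'E'
from h import *
a=grab("scene");b=grab("top");cv2.imwrite("pics/sC.png",a);cv2.imwrite("pics/tC.png",b)
crop(cv2.convertScaleAbs(a,alpha=1.6,beta=10),270,80,400,230,4,"pics/sC1.png")
crop(b,130,240,260,380,4,"pics/tC1.png")
E
```

```text
t 5.875 pos [366.17 309.89 235.57] jaw yaw -19.88629780880278 zaxis [-0. -0. -1.] F [ 0.21 -0.48 -1.93] M [-0.09  0.05 -0.02] op 5.4 q [-1.13  0.33  0.38  2.   -0.16  0.84 -1.01]
untilt deg [ 0.03 -0.05  0.  ]
```

View pics/sC1.png

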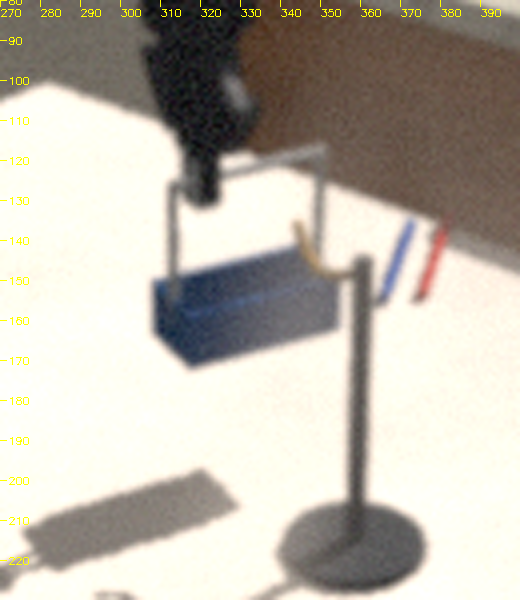

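View pics/tC1.png

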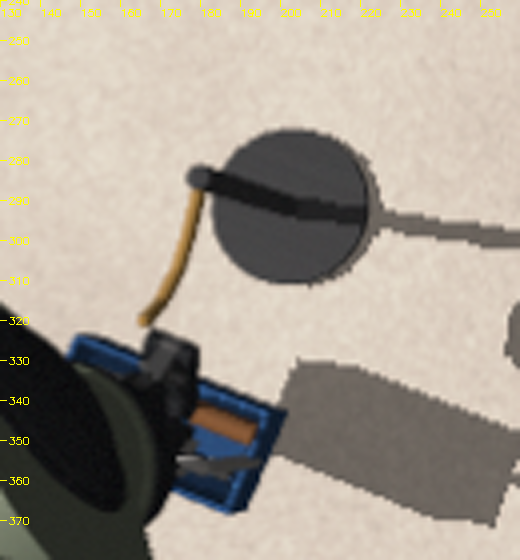

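The caddy is in front of the hook tip, level: bar at scene (311,126)–(348,118), tip at (341,136). It needs about 7 mm sideways, and then it goes in along the stand's +x.

Emit:
apply_moves(targets=[[0.002,0.0065,0,0,0,0.4],[0.0,0.0,0,0,0,0],[0.02,-0.007,0,0,0,0],[0.02,-0.007,0,0,0,0],[0.0,0.0,0,0,0,0]])

```text
time_s: 6.6
tool_pos: [409.9, 301.4, 235.9]
tcp_rot: [-0.0, 0.817, 0.577, -0.0]
wrist_force: [-0.1, 0.4, -3.0]
opening: 0.059
```

```bash
python3 st.py
```

```text
t 6.6 pos [409.89 301.39 235.94] jaw yaw -19.51477100445858 zaxis [-0.  0. -1.] F [-0.11  0.4  -2.96] M [-0.01  0.07  0.01] op 5.0 q [-1.04  0.38  0.38  1.93 -0.18  0.86 -0.91]
untilt deg [-0.02 -0.04 -0.  ]
```

Next I advance the remaining (40, −14) mm and take pictures before lowering.

Emit:
apply_moves(targets=[[0.018,-0.0062,0,0,0,0],[0.019,-0.0065,0,0,0,0],[0.0,0.0,0,0,0,0],[0.0,0.0,0,0,0,0]])

```text
time_s: 7.1
tool_pos: [445.4, 289.2, 235.6]
tcp_rot: [-0.001, 0.816, 0.578, -0.001]
wrist_force: [-1.0, 0.3, -1.9]
opening: 0.06
```

```bash
python3 st.py; python3 - <<'E'
from h import *
a=grab("scene");b=grab("top");cv2.imwrite("pics/sD.png",a);cv2.imwrite("pics/tD.png",b)
crop(cv2.convertScaleAbs(a,alpha=1.6,beta=10),290,80,400,190,5.4,"pics/sD1.png")
crop(b,130,240,260,380,4,"pics/tD1.png")
E
```

```text
t 7.1 pos [445.44 289.17 235.6 ] jaw yaw -19.426737168365257 zaxis [-0.  0. -1.] F [-1.04  0.3  -1.86] M [-0.12 -0.03 -0.01] op 5.1 q [-0.97  0.42  0.38  1.88 -0.2   0.89 -0.83]
untilt deg [-0.01 -0.15 -0.  ]
```

View pics/sD1.png

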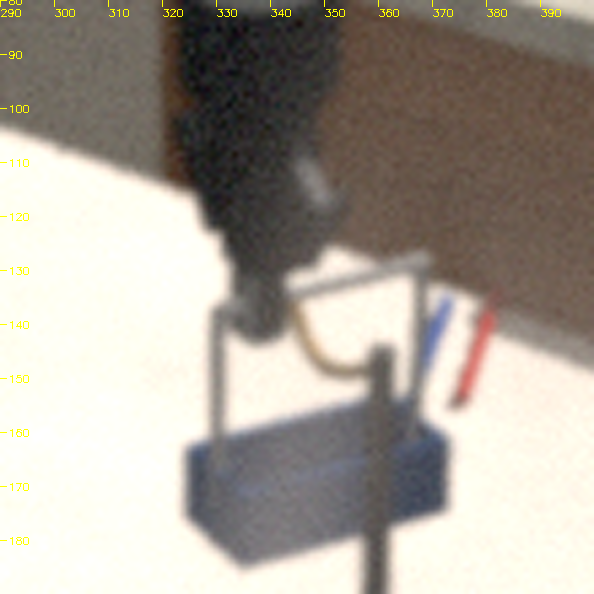

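View pics/tD1.png

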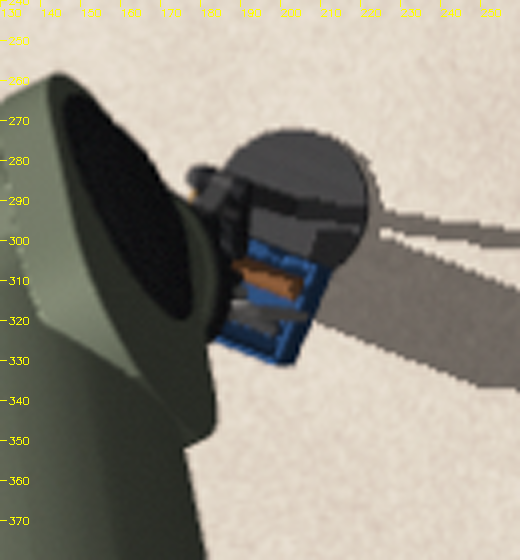

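The bar is over the trough, with the hook rod between bar and tray (tip showing under the bar at (342,138), trough at (355,148)). Next I lower it.

Emit:
apply_moves(targets=[[0.004,-0.0014,-0.01,0,0,0],[0,0,-0.01,0,0,0],[0,0,-0.006,0,0,0],[0,0,0,0,0,0],[0,0,0,0,0,0]])

```text
time_s: 7.82
tool_pos: [448.8, 288.1, 207.4]
tcp_rot: [-0.001, 0.816, 0.578, -0.001]
wrist_force: [-0.0, 0.2, -2.8]
opening: 0.062
```

```bash
python3 st.py
```

```text
t 7.825 pos [448.76 288.07 207.37] jaw yaw -19.349262788433844 zaxis [-0. -0. -1.] F [-0.01  0.23 -2.76] M [-0.12  0.01  0.  ] op 5.3 q [-0.95  0.46  0.37  1.9  -0.22  0.83 -0.81]
untilt deg [ 0.01 -0.19  0.  ]
```

Bar ≈ 206 now. Small steps until the weight comes off.

Emit:
apply_moves(targets=[[0,0,-0.003,0,0,0],[0,0,0,0,0,0]])

```text
time_s: 8.07
tool_pos: [448.8, 288.2, 204.5]
tcp_rot: [-0.001, 0.816, 0.578, -0.001]
wrist_force: [0.7, -1.2, -2.1]
opening: 0.058
```

Emit:
apply_moves(targets=[[0,0,-0.002,0,0,0],[0,0,0,0,0,0]])

```text
time_s: 8.32
tool_pos: [448.9, 288.3, 202.5]
tcp_rot: [-0.001, 0.816, 0.578, -0.001]
wrist_force: [-0.2, -0.7, -2.2]
opening: 0.061
```

Emit:
apply_moves(targets=[[0,0,-0.0015,0,0,0],[0,0,0,0,0,0]])

```text
time_s: 8.57
tool_pos: [449.0, 288.3, 201.1]
tcp_rot: [-0.001, 0.816, 0.578, -0.001]
wrist_force: [-1.2, -0.9, -0.3]
opening: 0.058
```

Emit:
apply_moves(targets=[[0,0,-0.001,0,0,0],[0,0,0,0,0,0]])

```text
time_s: 8.82
tool_pos: [449.1, 288.3, 200.3]
tcp_rot: [-0.001, 0.816, 0.578, -0.001]
wrist_force: [-2.0, -1.3, 1.8]
opening: 0.059
```

```bash
python3 st.py; python3 - <<'E'
from h import *
a=grab("scene");cv2.imwrite("pics/sE.png",a)
crop(cv2.convertScaleAbs(a,alpha=1.6,beta=10),300,90,390,200,5.4,"pics/sE1.png")
E
```

```text
t 8.825 pos [449.12 288.31 200.35] jaw yaw -19.35028710520394 zaxis [-0.  0. -1.] F [-2.01 -1.34  1.84] M [-0.12  0.35  0.01] op 5.1 q [-0.95  0.47  0.36  1.9  -0.22  0.81 -0.8 ]
untilt deg [-0.06 -0.12 -0.  ]
```

View pics/sE1.png

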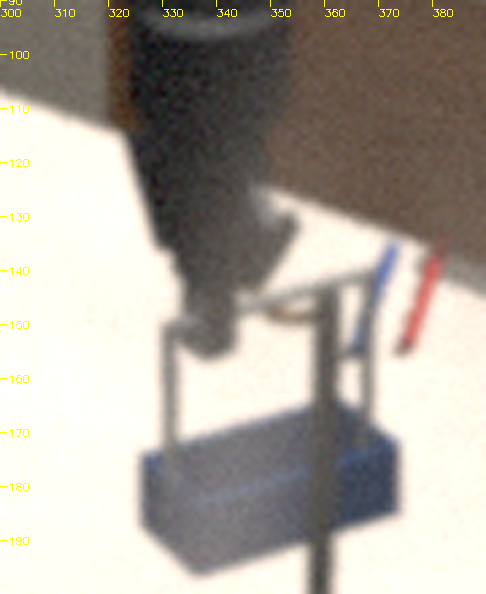

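The weight has moved to the hook (wrist Fz went from about −2 to +1.8 N). Next I release.

Emit:
apply_moves(targets=[[0,0,0,0,0,0],[0,0,0,0,0,0],[0,0,0,0,0,0],[0,0,0,0,0,0]], fingers=0.035)

```text
time_s: 9.38
tool_pos: [449.3, 288.5, 200.3]
tcp_rot: [-0.001, 0.816, 0.578, -0.0]
wrist_force: [0.2, -0.7, -0.4]
opening: 0.411
```

```bash
python3 st.py; python3 - <<'E'
from h import *
a=grab("scene");cv2.imwrite("pics/sF.png",a)
crop(cv2.convertScaleAbs(a,alpha=1.6,beta=10),300,90,390,200,5.4,"pics/sF1.png")
E
```

```text
t 9.375 pos [449.25 288.52 200.34] jaw yaw -19.343715339356844 zaxis [-0.  0. -1.] F [ 0.17 -0.72 -0.4 ] M [-0.02 -0.04  0.01] op 35.1 q [-0.95  0.47  0.36  1.9  -0.22  0.81 -0.8 ]
untilt deg [-0.07 -0.1  -0.  ]
```

View pics/sF1.png

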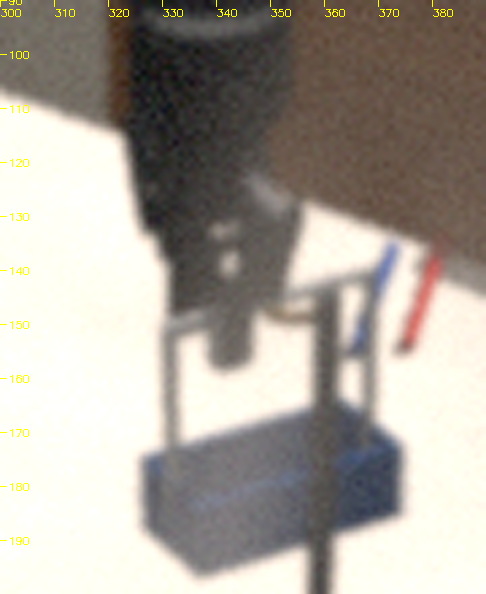

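The caddy hangs freely on the hook with the fingers clear. Next I lift straight up and go to the plinth.

Emit:
apply_moves(targets=[[0,0,0.012,0,0,0],[0,0,0.02,0,0,0],[0,0,0.03,0,0,0],[0,0,0.03,0,0,0],[0.005,-0.02,0.02,0,0,0],[0.015,-0.045,0,0,0,-1],[0.015,-0.05,0,0,0,-1],[0.015,-0.05,0,0,0,-1],[0.015,-0.05,0,0,0,-1],[0.015,-0.05,0,0,0,-1]])

```text
time_s: 10.68
tool_pos: [530.1, 18.6, 324.1]
tcp_rot: [-0.001, 0.839, 0.544, 0.003]
wrist_force: [0.9, 1.1, -0.0]
opening: 0.408
```

```bash
python3 st.py; python3 - <<'E'
from h import *
a=grab("scene");cv2.imwrite("pics/sG.png",a)
crop(cv2.convertScaleAbs(a,alpha=1.6,beta=10),270,110,400,240,4.5,"pics/sG1.png")
E
```

```text
t 10.675 pos [530.07  18.59 324.15] jaw yaw -24.115411837190567 zaxis [ 0.    0.01 -1.  ] F [ 0.85  1.06 -0.01] M [ 0.02 -0.1  -0.03] op 34.9 q [-0.56  0.33  0.54  1.78 -0.19  1.08 -0.37]
untilt deg [-0.3   0.24  0.  ]
```

View pics/sG1.png

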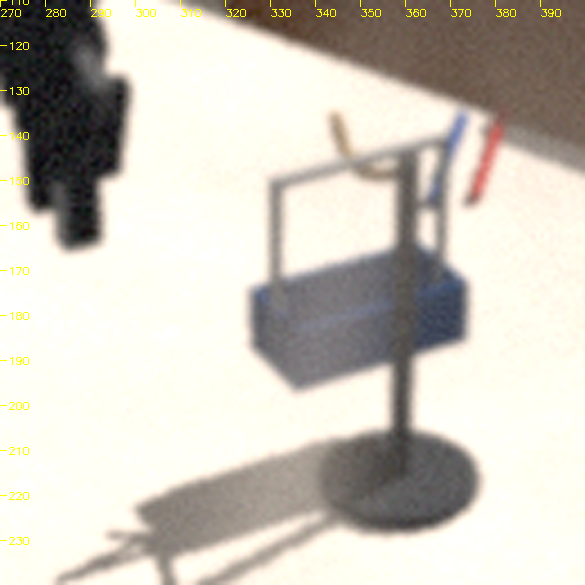

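The caddy hangs level on the hook: bar (332,151)–(364,140) in the trough and the tip in front at (341,135). On to the plinth.

Emit:
apply_moves(targets=[[0.013,-0.042,-0.01,0,0,-0.7],[0.013,-0.042,-0.01,0,0,-0.7],[0.013,-0.042,-0.015,0,0,-0.5],[0.013,-0.042,-0.015,0,0,-0.5],[0.012,-0.04,-0.02,0,0,-0.5],[0.01,-0.03,-0.02,0,0,-0.5],[0.006,-0.02,-0.015,0,0,0],[0,0,0,0,0,0]], fingers=0.0854)

```text
time_s: 11.72
tool_pos: [613.3, -256.7, 222.8]
tcp_rot: [0.002, 0.858, 0.514, 0.005]
wrist_force: [-0.5, 0.8, 0.3]
opening: 1.002
```

```bash
python3 st.py
```

```text
t 11.725 pos [ 613.27 -256.71  222.77] jaw yaw -28.127082229505046 zaxis [ 0.01  0.   -1.  ] F [-0.55  0.76  0.3 ] M [-0.04  0.06 -0.  ] op 85.5 q [-0.01  0.67  0.51  1.54 -0.37  1.02  0.12]
untilt deg [-0.15  0.63  0.  ]
```

Emit:
apply_moves(targets=[[0.004,-0.007,-0.02,-0.1,0.5,0.3],[0.002,-0.005,-0.03,0,0,0.3],[0,0,-0.03,0,0,0],[0,0,-0.01,0,0,0],[0,0,0,0,0,0]])

```text
time_s: 12.35
tool_pos: [621.2, -266.1, 131.5]
tcp_rot: [0.0, 0.854, 0.521, 0.002]
wrist_force: [0.2, -0.2, 0.5]
opening: 0.997
```

```bash
python3 st.py;  python3 - <<'E'
from h import *
a=grab("scene");b=grab("top")
crop(cv2.convertScaleAbs(a,alpha=1.6,beta=10),150,240,270,370,4.5,"pics/sH1.png")
crop(b,380,200,480,300,5,"pics/tH1.png")
E
```

```text
t 12.35 pos [ 621.18 -266.09  131.45] jaw yaw -27.235587323712448 zaxis [ 0.  0. -1.] F [ 0.16 -0.18  0.54] M [-0.08  0.01  0.02] op 85.1 q [ 0.04  0.79  0.46  1.57 -0.42  0.88  0.18]
untilt deg [-0.09  0.21  0.  ]
```

View pics/sH1.png

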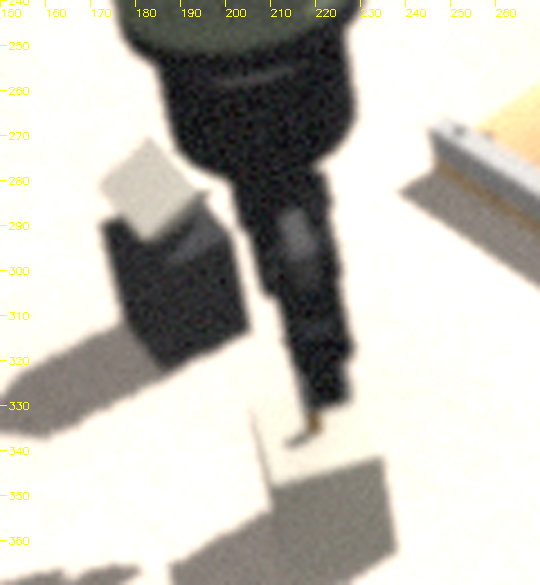

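View pics/tH1.png

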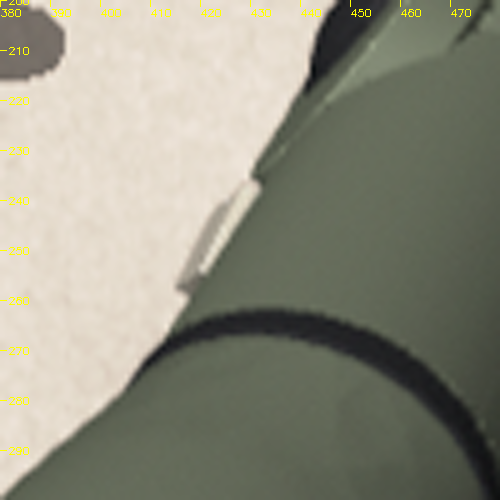

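The gripper is centred above the plinth, its fingers at scene (217,325) over the pin at (217,332). Next I descend.

Emit:
apply_moves(targets=[[-0.0005,-0.004,-0.025,0,0.2,0],[0,0,-0.03,0,0,0],[0,0,-0.02,0,0,0],[0,0,0,0,0,0],[0,0,0,0,0,0]])

```text
time_s: 13.08
tool_pos: [622.5, -271.2, 57.4]
tcp_rot: [0.002, 0.854, 0.521, 0.002]
wrist_force: [0.0, 0.3, -0.0]
opening: 1.001
```

```bash
python3 st.py
```

```text
t 13.075 pos [ 622.45 -271.23   57.36] jaw yaw -27.22516936456577 zaxis [ 0.01 -0.   -1.  ] F [ 0.    0.26 -0.04] M [-0.05  0.02  0.02] op 85.5 q [ 0.08  0.88  0.41  1.59 -0.46  0.76  0.21]
untilt deg [0.02 0.32 0.  ]
```

Emit:
apply_moves(targets=[[-0.002,0.001,-0.013,0,0.3,0],[0,0,0,0,0,0],[0,0,0,0,0,0]])

```text
time_s: 13.45
tool_pos: [621.1, -270.4, 45.0]
tcp_rot: [0.001, 0.854, 0.521, 0.001]
wrist_force: [-0.3, 0.1, -0.2]
opening: 1.004
```

Emit:
apply_moves(targets=[[0,0,0,0,0,0],[0,0,0,0,0,0],[0,0,0,0,0,0],[0,0,0,0,0,0]], fingers=0.03, force=40)

```text
time_s: 13.95
tool_pos: [621.2, -270.4, 45.6]
tcp_rot: [0.001, 0.854, 0.521, 0.001]
wrist_force: [0.1, 0.1, -1.2]
opening: 0.58
```

```bash
python3 st.py;  python3 - <<'E'
from h import *
a=grab("scene")
crop(cv2.convertScaleAbs(a,alpha=1.6,beta=10),150,240,270,370,4.5,"pics/sI1.png")
E
```

```text
t 13.95 pos [ 621.19 -270.38   45.61] jaw yaw -27.206822316369582 zaxis [ 0. -0. -1.] F [ 0.06  0.15 -1.17] M [ 0.01 -0.01  0.04] op 49.6 q [ 0.08  0.9   0.4   1.59 -0.47  0.75  0.22]
untilt deg [0.06 0.13 0.  ]
```

View pics/sI1.png

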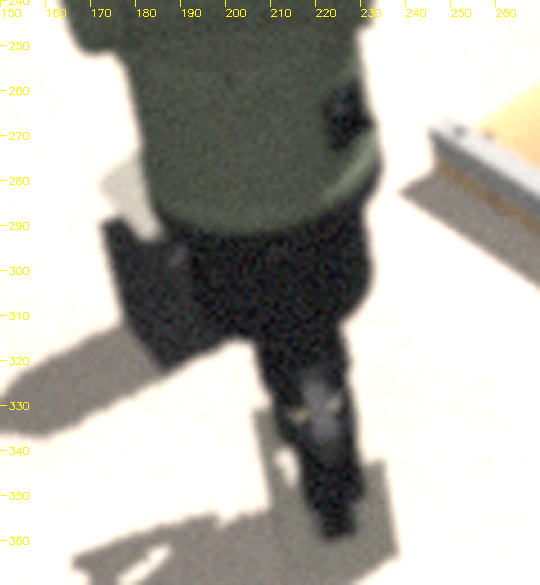

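Emit:
apply_moves(targets=[[0,0,0,0,0,0],[0,0,0.015,0,0,0],[0,0,0.025,0,0,0],[0,0,0.025,0,0,0],[-0.006,0.03,0,0,0,4],[-0.006,0.035,0,0,0,4],[-0.006,0.035,0,0,0,4],[-0.006,0.035,0,0,0,4],[0,0,0,0,0,0]], force=80)

```text
time_s: 15.12
tool_pos: [596.0, -132.1, 118.5]
tcp_rot: [0.002, 0.77, 0.638, 0.002]
wrist_force: [-0.6, -0.4, -3.0]
opening: 0.578
```

```bash
python3 st.py
```

```text
t 15.125 pos [ 596.02 -132.13  118.5 ] jaw yaw -10.762157862956489 zaxis [ 0.01 -0.   -1.  ] F [-0.65 -0.35 -2.96] M [-0.06  0.01  0.02] op 49.4 q [-0.14  0.7   0.39  1.76 -0.37  0.75  0.25]
untilt deg [0.06 0.31 0.  ]
```

Emit:
apply_moves(targets=[[-0.005,0.03,0,0,0.3,4],[-0.005,0.03,0,0,0,4],[-0.004,0.028,0,0,0,3],[-0.002,0.015,0,0,0,0],[0,0,0,0,0,0],[0,0,0,0,0,0]])

```text
time_s: 15.88
tool_pos: [580.7, -31.6, 122.0]
tcp_rot: [0.003, 0.707, 0.707, 0.0]
wrist_force: [-0.1, 0.4, -3.0]
opening: 0.58
```

```bash
python3 st.py;  python3 - <<'E'
from h import *
a=grab("scene");b=grab("top")
cv2.imwrite("pics/sJ.png",a)
crop(cv2.convertScaleAbs(a,alpha=1.6,beta=10),230,190,360,310,4.5,"pics/sJ1.png")
crop(b,270,230,370,330,5,"pics/tJ1.png")
E
```

```text
t 15.875 pos [580.74 -31.64 122.05] jaw yaw 0.0019847817029138236 zaxis [ 0. -0. -1.] F [-0.07  0.39 -2.99] M [-0.02 -0.04  0.01] op 49.5 q [-0.29  0.65  0.35  1.84 -0.32  0.71  0.24]
untilt deg [0.21 0.24 0.  ]
```

View pics/sJ1.png

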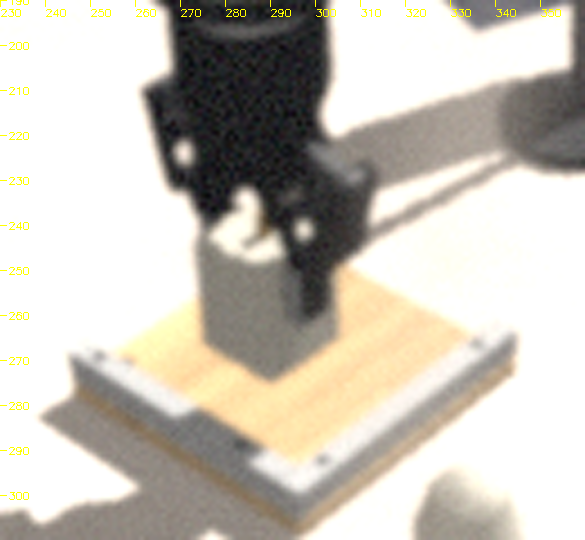

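View pics/tJ1.png

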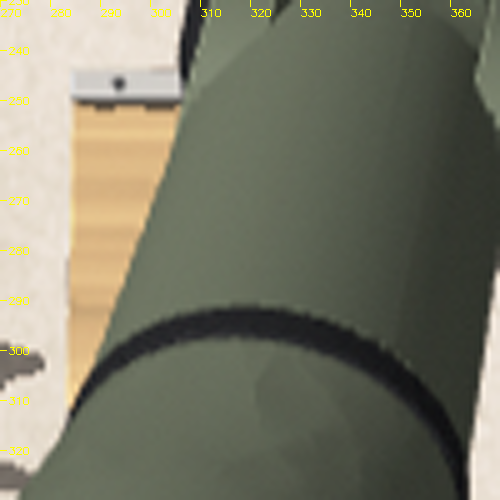

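The plinth is held above the bed (lower corner at scene (290,274)), upright and clear of the stops. I shift it off the right stop, align the yaw to +0.8° and lower.

Emit:
apply_moves(targets=[[-0.003,0.013,0,0.2,0.2,0.8],[0,0,-0.015,0,0,0],[0,0,-0.02,0,0,0],[0,0,-0.015,0,0,0],[0,0,0,0,0,0],[0,0,0,0,0,0]])

```text
time_s: 16.73
tool_pos: [577.0, -18.8, 68.0]
tcp_rot: [-0.0, 0.702, 0.712, -0.0]
wrist_force: [0.2, 1.1, -3.2]
opening: 0.578
```

```bash
python3 st.py
```

```text
t 16.725 pos [576.97 -18.76  68.03] jaw yaw 0.7703467741841963 zaxis [-0. -0. -1.] F [ 0.17  1.15 -3.15] M [-0.02 -0.02 -0.03] op 49.4 q [-0.28  0.73  0.3   1.86 -0.36  0.6   0.26]
untilt deg [ 0.01 -0.06  0.  ]
```

Emit:
apply_moves(targets=[[0,0,-0.007,0,0,0],[0,0,0,0,0,0]])

```text
time_s: 16.98
tool_pos: [577.4, -18.8, 61.3]
tcp_rot: [0.0, 0.702, 0.712, 0.0]
wrist_force: [0.5, 0.2, -3.3]
opening: 0.582
```

Emit:
apply_moves(targets=[[0,0,-0.0015,0,0,0],[0,0,0,0,0,0]])

```text
time_s: 17.23
tool_pos: [577.6, -18.8, 60.1]
tcp_rot: [0.0, 0.702, 0.712, 0.0]
wrist_force: [0.8, 1.2, -3.4]
opening: 0.576
```

Emit:
apply_moves(targets=[[0,0,-0.0015,0,0,0],[0,0,0,0,0,0]])

```text
time_s: 17.48
tool_pos: [577.7, -18.8, 58.6]
tcp_rot: [0.0, 0.702, 0.712, 0.0]
wrist_force: [0.0, -0.1, -3.2]
opening: 0.578
```

Emit:
apply_moves(targets=[[0,0,-0.001,0,0,0],[0,0,0,0,0,0]])

```text
time_s: 17.73
tool_pos: [577.8, -18.8, 57.7]
tcp_rot: [0.0, 0.702, 0.712, 0.0]
wrist_force: [-0.2, -0.7, -1.6]
opening: 0.577
```

Emit:
apply_moves(targets=[[0,0,-0.001,0,0,0],[0,0,0,0,0,0]])

```text
time_s: 17.98
tool_pos: [577.9, -18.8, 57.9]
tcp_rot: [0.0, 0.702, 0.712, 0.001]
wrist_force: [-0.0, 0.6, -3.5]
opening: 0.573
```

The bed contact is at TCP z ≈ 57.7, which matches the measured 12 mm bed height. Next I approach the far stop.

Emit:
apply_moves(targets=[[0.004,0,-0.0005,0,0,0],[0.004,0,-0.0005,0,0,0],[0.002,0,-0.0005,0,0,0]])

```text
time_s: 18.35
tool_pos: [580.3, -18.9, 58.0]
tcp_rot: [-0.007, 0.703, 0.711, -0.004]
wrist_force: [-13.9, 0.9, 23.7]
opening: 0.573
```

```bash
python3 st.py
```

```text
t 18.35 pos [580.26 -18.87  57.97] jaw yaw 0.7131511174223629 zaxis [-0.02  0.   -1.  ] F [-13.86   0.85  23.67] M [0.15 3.02 0.04] op 48.9 q [-0.27  0.75  0.29  1.85 -0.36  0.61  0.26]
untilt deg [-0.2  -0.87 -0.  ]
```

Dragging with downward load built friction (Fx −14, Fz +24 N, tilt 0.9°). I lift slightly, re-level and move in just above the bed.

Emit:
apply_moves(targets=[[0,0,0.002,0,0,0],[0,0,0.001,-0.1,-0.5,0],[0,0,0,0,0,0]])

```text
time_s: 18.73
tool_pos: [580.5, -18.8, 60.9]
tcp_rot: [-0.003, 0.703, 0.712, -0.001]
wrist_force: [-0.1, 0.5, -3.7]
opening: 0.577
```

```bash
python3 st.py
```

```text
t 18.725 pos [580.54 -18.85  60.86] jaw yaw 0.7163834853460275 zaxis [-0.01  0.   -1.  ] F [-0.05  0.55 -3.74] M [-0.01 -0.    0.01] op 49.3 q [-0.27  0.74  0.3   1.85 -0.36  0.6   0.26]
untilt deg [-0.09 -0.33 -0.  ]
```

Emit:
apply_moves(targets=[[0.004,0,0,-0.1,-0.3,0],[0.003,0,0,0,0,0],[0.001,0,0,0,0,0],[0,0,0,0,0,0]])

```text
time_s: 19.23
tool_pos: [589.4, -18.8, 60.5]
tcp_rot: [0.0, 0.703, 0.712, -0.0]
wrist_force: [0.1, -0.6, -3.0]
opening: 0.577
```

```bash
python3 st.py
```

```text
t 19.225 pos [589.35 -18.79  60.45] jaw yaw 0.722244814285422 zaxis [-0. -0. -1.] F [ 0.06 -0.6  -3.05] M [-0.05  0.03  0.01] op 49.3 q [-0.27  0.75  0.3   1.83 -0.36  0.61  0.26]
untilt deg [ 0.03 -0.01  0.  ]
```

Emit:
apply_moves(targets=[[0.0015,0,0,0,0,0],[0.0015,0,0,0,0,0]])

```text
time_s: 19.48
tool_pos: [592.4, -18.8, 60.4]
tcp_rot: [0.0, 0.703, 0.712, -0.0]
wrist_force: [-0.1, 0.4, -4.4]
opening: 0.574
```

Emit:
apply_moves(targets=[[0.0015,0,0,0,0,0]])

```text
time_s: 19.6
tool_pos: [594.0, -18.8, 60.4]
tcp_rot: [0.0, 0.703, 0.712, -0.0]
wrist_force: [0.3, -0.7, -3.7]
opening: 0.576
```

Emit:
apply_moves(targets=[[0.001,0,0,0,0,0]])

```text
time_s: 19.73
tool_pos: [594.4, -18.8, 60.3]
tcp_rot: [-0.001, 0.703, 0.712, -0.001]
wrist_force: [-8.0, -0.1, 1.0]
opening: 0.575
```

Far stop contact at TCP x ≈ 594.3 (prediction 593.6). I back off 1 mm and find the right stop.

Emit:
apply_moves(targets=[[-0.0012,-0.004,0,0,0,0],[0,-0.003,0,0,0,0],[0,-0.002,0,0,0,0],[0,-0.001,0,0,0,0]])

```text
time_s: 20.23
tool_pos: [593.5, -29.7, 60.4]
tcp_rot: [-0.0, 0.703, 0.711, -0.001]
wrist_force: [0.8, -0.3, -3.7]
opening: 0.574
```

```bash
python3 st.py
```

```text
t 20.225 pos [593.46 -29.71  60.39] jaw yaw 0.7054903385875274 zaxis [-0. -0. -1.] F [ 0.79 -0.35 -3.73] M [ 0.01 -0.04 -0.01] op 49.0 q [-0.25  0.76  0.3   1.82 -0.36  0.62  0.27]
untilt deg [ 0.03 -0.06  0.  ]
```

Emit:
apply_moves(targets=[[0,-0.0015,0,0,0,0]])

```text
time_s: 20.35
tool_pos: [593.5, -30.7, 60.4]
tcp_rot: [-0.0, 0.703, 0.712, -0.0]
wrist_force: [-1.0, 8.1, -1.3]
opening: 0.576
```

Emit:
apply_moves(targets=[[0,-0.001,0,0,0,0]])

```text
time_s: 20.48
tool_pos: [593.5, -30.7, 60.5]
tcp_rot: [-0.001, 0.702, 0.712, 0.0]
wrist_force: [-0.8, 6.4, -0.2]
opening: 0.574
```

Emit:
apply_moves(targets=[[0,-0.001,0,0,0,0]])

```text
time_s: 20.6
tool_pos: [593.5, -30.7, 60.5]
tcp_rot: [-0.001, 0.702, 0.712, 0.0]
wrist_force: [-0.0, 4.4, -0.8]
opening: 0.574
```

Right stop contact at TCP y ≈ −30.6. I back off half a millimetre and set it on the bed.

Emit:
apply_moves(targets=[[0,0.0006,0,0,0,0],[0,0,-0.0018,0,0,0],[0,0,-0.001,0,0,0]])

```text
time_s: 20.98
tool_pos: [593.6, -30.1, 57.7]
tcp_rot: [-0.001, 0.702, 0.712, 0.0]
wrist_force: [-7.1, 2.0, 19.7]
opening: 0.573
```

```bash
python3 st.py
```

```text
t 20.975 pos [593.59 -30.13  57.68] jaw yaw 0.8151227356566594 zaxis [-0.  0. -1.] F [-7.15  1.95 19.72] M [ 0.22  1.46 -0.  ] op 49.0 q [-0.25  0.76  0.29  1.82 -0.36  0.61  0.28]
untilt deg [-0.14 -0.08 -0.  ]
```

Emit:
apply_moves(targets=[[0.001,-0.001,0.0008,-0.1,-0.1,0]])

```text
time_s: 21.1
tool_pos: [594.2, -30.7, 58.3]
tcp_rot: [-0.001, 0.702, 0.712, 0.0]
wrist_force: [-3.0, 5.9, -6.3]
opening: 0.575
```

```bash
python3 st.py
```

```text
t 21.1 pos [594.17 -30.71  58.26] jaw yaw 0.815921007470148 zaxis [-0.  0. -1.] F [-3.03  5.92 -6.35] M [ 1.42  0.62 -0.09] op 49.1 q [-0.25  0.76  0.29  1.82 -0.36  0.61  0.28]
untilt deg [-0.08 -0.04 -0.  ]
```

Emit:
apply_moves(targets=[[0.002,-0.002,0,0,0,0]])

```text
time_s: 21.22
tool_pos: [594.7, -30.8, 58.0]
tcp_rot: [-0.003, 0.702, 0.712, -0.0]
wrist_force: [-17.6, 16.5, 16.4]
opening: 0.575
```

```bash
python3 st.py
```

```text
t 21.225 pos [594.65 -30.82  58.  ] jaw yaw 0.870144330428758 zaxis [-0.  0. -1.] F [-17.61  16.47  16.41] M [ 3.43  3.72 -0.27] op 49.1 q [-0.24  0.76  0.29  1.81 -0.36  0.62  0.28]
untilt deg [-0.23 -0.25 -0.  ]
```

Emit:
apply_moves(targets=[[0.002,-0.002,0,-0.4,-0.4,0],[0.002,-0.002,0,-0.2,-0.2,0]])

```text
time_s: 21.48
tool_pos: [594.6, -30.6, 57.8]
tcp_rot: [-0.001, 0.701, 0.713, -0.001]
wrist_force: [-17.0, 12.9, 17.8]
opening: 0.576
```

```bash
python3 st.py
```

```text
t 21.475 pos [594.6  -30.63  57.75] jaw yaw 0.9563550844734198 zaxis [-0. -0. -1.] F [-16.96  12.93  17.79] M [ 2.63  3.52 -0.48] op 49.2 q [-0.25  0.76  0.3   1.82 -0.36  0.62  0.28]
untilt deg [ 0.03 -0.19  0.  ]
```

Emit:
apply_moves(targets=[[0.003,-0.003,0.0008,-0.4,-0.5,0]])

```text
time_s: 21.6
tool_pos: [594.6, -30.7, 57.8]
tcp_rot: [0.001, 0.701, 0.713, -0.002]
wrist_force: [-18.3, 18.9, 2.1]
opening: 0.573
```

```bash
python3 st.py
```

```text
t 21.6 pos [594.62 -30.7   57.82] jaw yaw 1.0075938480707745 zaxis [-0. -0. -1.] F [-18.26  18.86   2.08] M [ 4.54  4.47 -0.81] op 48.9 q [-0.25  0.76  0.3   1.82 -0.35  0.61  0.28]
untilt deg [ 0.21 -0.08  0.  ]
```

Emit:
apply_moves(targets=[[0.003,-0.003,0.0004,-0.4,-0.5,0]])

```text
time_s: 21.72
tool_pos: [594.5, -30.6, 57.7]
tcp_rot: [0.002, 0.701, 0.714, -0.002]
wrist_force: [-21.0, 19.0, 20.1]
opening: 0.575
```

```bash
python3 st.py
```

```text
t 21.725 pos [594.52 -30.58  57.73] jaw yaw 1.0536952036904048 zaxis [ 0.   -0.01 -1.  ] F [-20.97  18.95  20.11] M [ 4.34  5.18 -0.89] op 49.1 q [-0.26  0.76  0.3   1.82 -0.35  0.61  0.28]
untilt deg [0.36 0.01 0.  ]
```

Mz −0.9 N·m with the yaw creeping to 1.05° shows the plinth turned slightly anticlockwise against the stops (edge contact). I turn it back and trim the tilt and the down-force.

Emit:
apply_moves(targets=[[0.001,-0.001,0.0012,0.3,0,-0.4]])

```text
time_s: 21.85
tool_pos: [594.5, -30.5, 58.5]
tcp_rot: [-0.001, 0.703, 0.711, -0.001]
wrist_force: [-0.2, -0.4, -4.2]
opening: 0.576
```

```bash
python3 st.py
```

```text
t 21.85 pos [594.47 -30.49  58.5 ] jaw yaw 0.6925056445561677 zaxis [-0.  0. -1.] F [-0.19 -0.4  -4.25] M [ 0.02  0.1  -0.05] op 49.2 q [-0.25  0.76  0.3   1.82 -0.36  0.62  0.28]
untilt deg [-0.   -0.12 -0.  ]
```

Emit:
apply_moves(targets=[[0.002,-0.002,0.0004,-0.1,-0.2,-0.2]])

```text
time_s: 21.98
tool_pos: [594.6, -30.7, 58.6]
tcp_rot: [-0.001, 0.704, 0.711, -0.001]
wrist_force: [-17.5, 13.7, 12.2]
opening: 0.579
```

```bash
python3 st.py
```

```text
t 21.975 pos [594.63 -30.72  58.57] jaw yaw 0.5708020436369209 zaxis [-0.  0. -1.] F [-17.49  13.7   12.23] M [3.1  3.76 0.56] op 49.4 q [-0.25  0.76  0.3   1.82 -0.36  0.62  0.27]
untilt deg [-0.04 -0.17 -0.  ]
```

The plinth came about 0.8 mm off the bed. I unload, set the yaw to ≈ 0.77°, seat it down and press again.

Emit:
apply_moves(targets=[[-0.0004,0.0004,0,0,-0.15,0.2],[0,0,-0.0008,0,0,0],[0,0,0,0,0,0]])

```text
time_s: 22.35
tool_pos: [594.4, -30.6, 57.7]
tcp_rot: [-0.0, 0.702, 0.712, 0.0]
wrist_force: [-2.2, 2.7, -1.8]
opening: 0.576
```

```bash
python3 st.py
```

```text
t 22.35 pos [594.39 -30.56  57.73] jaw yaw 0.7659954323846436 zaxis [ 0.  0. -1.] F [-2.24  2.74 -1.82] M [ 0.5   0.47 -0.02] op 49.2 q [-0.25  0.76  0.29  1.82 -0.36  0.61  0.28]
untilt deg [-0.03  0.    0.  ]
```

Emit:
apply_moves(targets=[[0.003,-0.003,0,-0.3,-0.3,0]])

```text
time_s: 22.48
tool_pos: [594.6, -30.8, 57.7]
tcp_rot: [-0.0, 0.702, 0.712, -0.001]
wrist_force: [-36.0, 27.5, 39.8]
opening: 0.578
```

```bash
python3 st.py; sleep 1; python3 - <<'E'
from h import *
a=grab("scene");b=grab("top")
cv2.imwrite("pics/sK.png",a)
crop(cv2.convertScaleAbs(a,alpha=1.6,beta=10),230,190,360,310,4.5,"pics/sK1.png")
E
python3 st.py
```

```text
t 22.475 pos [594.62 -30.77  57.69] jaw yaw 0.8240070994986439 zaxis [-0. -0. -1.] F [-35.99  27.46  39.8 ] M [ 5.99  7.73 -0.46] op 49.4 q [-0.25  0.76  0.3   1.82 -0.36  0.61  0.28]
untilt deg [ 0.03 -0.08  0.  ]
t 22.575 pos [594.57 -30.69  57.69] jaw yaw 0.8354064984244027 zaxis [-0. -0. -1.] F [-23.92  17.54  23.65] M [ 3.84  5.11 -0.35] op 49.0 q [-0.25  0.76  0.3   1.82 -0.36  0.61  0.28]
untilt deg [ 0.04 -0.07  0.  ]
```

View pics/sK1.png

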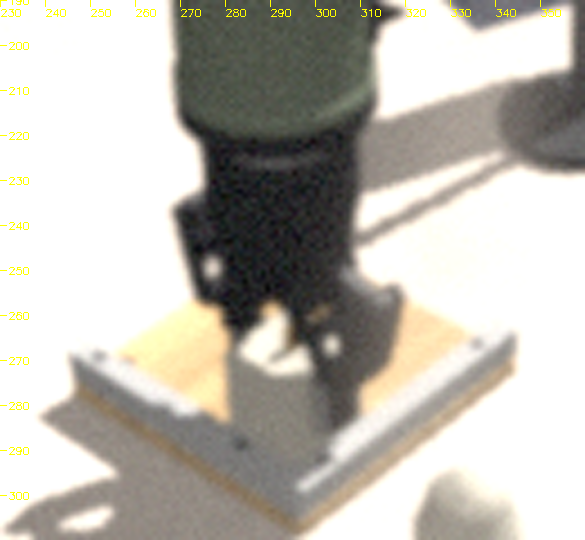

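The plinth sits in the corner (vertical edge at scene ≈ (298,290)), upright. Next I see how the hold force settles.

```bash
python3 - <<'E'
from h import *
for i in range(14):
    capture("top"); s=robot.observe()
    if i%2: print(round(s['time_s'],2),s['tool_pos'],s['wrist_force'],s['torque'])
E
python3 st.py
```

```text
22.68 [594.57 -30.74  57.71] [-24.05  17.5   22.95] [ 3.85  5.08 -0.38]
22.77 [594.55 -30.68  57.69] [-22.53  17.21  22.7 ] [ 3.86  5.04 -0.36]
22.88 [594.54 -30.69  57.7 ] [-23.8   17.9   22.96] [ 3.84  5.05 -0.41]
22.98 [594.53 -30.71  57.68] [-23.83  18.26  23.24] [ 3.87  5.03 -0.38]
23.07 [594.57 -30.7   57.69] [-24.03  18.3   23.07] [ 3.87  5.05 -0.33]
23.18 [594.57 -30.69  57.71] [-23.89  18.66  23.25] [ 3.93  5.05 -0.37]
23.27 [594.55 -30.72  57.7 ] [-23.98  18.02  22.35] [ 3.83  5.03 -0.31]
t 23.275 pos [594.55 -30.72  57.7 ] jaw yaw 0.8311592080898524 zaxis [-0. -0. -1.] F [-23.98  18.02  22.35] M [ 3.83  5.03 -0.31] op 49.2 q [-0.25  0.76  0.3   1.82 -0.36  0.61  0.28]
untilt deg [ 0.04 -0.07  0.  ]
```

The hold is steady (−24, +18, +23 N). One more push row trims the down-force and the small yaw moment.

Emit:
apply_moves(targets=[[0.003,-0.0035,0.0005,-0.25,-0.35,-0.1]])

```text
time_s: 23.4
tool_pos: [594.6, -30.8, 57.8]
tcp_rot: [-0.001, 0.702, 0.712, -0.001]
wrist_force: [-20.6, 22.3, 10.4]
opening: 0.578
```

```bash
python3 - <<'E'
from h import *
for i in range(8):
    capture("top"); s=robot.observe()
    if i%2: print(round(s['time_s'],2),s['tool_pos'],s['wrist_force'],s['torque'])
E
python3 st.py
```

```text
23.5 [594.59 -30.75  57.73] [-22.38  20.04  15.05] [ 4.38  4.62 -0.37]
23.6 [594.59 -30.77  57.74] [-22.62  19.79  16.27] [ 4.41  4.6  -0.37]
23.7 [594.59 -30.76  57.74] [-22.27  20.24  15.8 ] [ 4.39  4.58 -0.4 ]
23.8 [594.6  -30.75  57.75] [-21.78  20.45  15.  ] [ 4.43  4.56 -0.35]
t 23.8 pos [594.6  -30.75  57.75] jaw yaw 0.8275746665210728 zaxis [-0. -0. -1.] F [-21.78  20.45  15.  ] M [ 4.43  4.56 -0.35] op 49.1 q [-0.25  0.76  0.3   1.82 -0.36  0.62  0.28]
untilt deg [ 0.03 -0.11  0.  ]
```

```bash
python3 - <<'E'
from h import *
a=grab("scene");b=grab("top")
cv2.imwrite("pics/sL.png",cv2.convertScaleAbs(a,alpha=1.4,beta=5));cv2.imwrite("pics/tL.png",b)
crop(cv2.convertScaleAbs(a,alpha=2.2,beta=0),265,245,335,310,9,"pics/sL1.png")
E
```

```text
(no output)
```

View pics/sL.png

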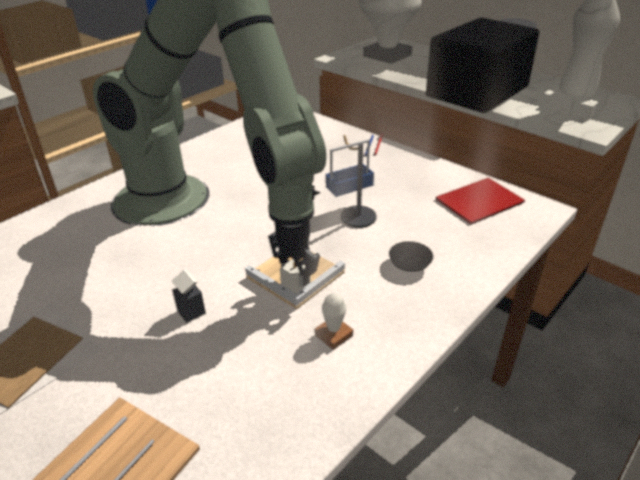

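View pics/sL1.png

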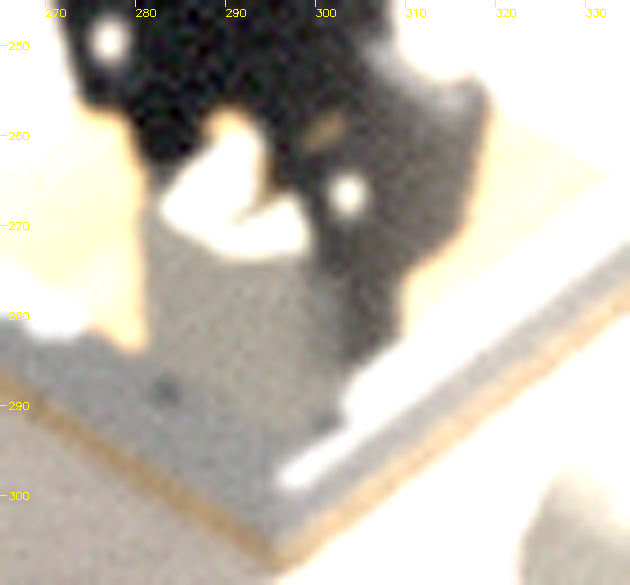

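View pics/tL.png

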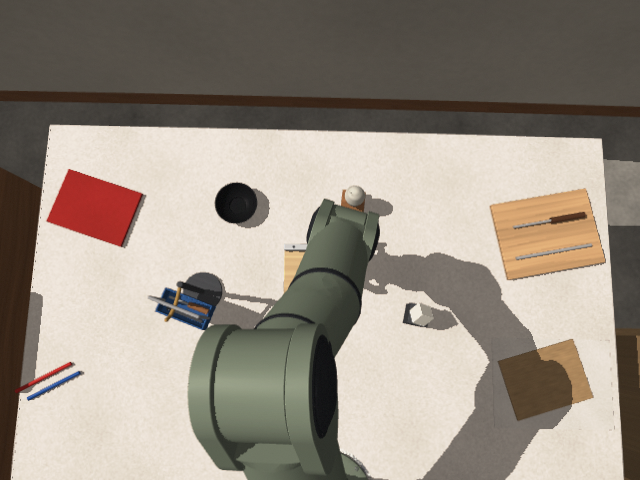

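The caddy hangs on the hook (top view (180,303), bar across the trough). The dark plinth, sculpture and bowl are at their first pixels (418,315), (354,197) and (236,202). The white plinth is in the corner between both stops (front edge at scene (298,290)). I hand in.

```bash
python3 - <<'E'
from h import *
s=robot.observe();print(s['time_s'],s['wrist_force'],s['opening'])
print(robot.sign_off())
E
```

```text
23.9 [-21.8   20.18  15.74] 0.578897672632208
the job is handed in; nothing more can be done
None
```

I took the caddy off the jig, hung it by its bar on the brass hook and let go. I then set the white plinth upright on the jig's bed, pressed it into the corner against both stops, and handed the job in at 23.9 s still holding it there.

- **Push:** the wrist force held steady at about −22 N in x and +20 N in y, with about 16 N upward from the bed. Bed friction may carry part of the sideways force, so the push on each stop alone is somewhat uncertain.
- **Fit:** the tool was within 0.11° of vertical and at 0.83° yaw, against a jig yaw of about 0.8° from the pictures and forces. A small yaw moment of −0.35 N·m remained. I take that to mean the faces touch within their width, but no picture shows the contact directly. The stops were met within 1 to 2 mm of where the camera measurements put them, and the height (TCP z ≈ 57.7) agrees with the plinth standing on the 12 mm bed.
- **Other things:** the last pictures show the caddy hanging level on the hook, and the dark plinth, sculpture and bowl where they were at the start.
- **What went wrong on the way:** my first slide along the bed dragged, with 24 N of down-force and 0.9° of tilt. Later I pressed with the plinth turned slightly, and it came about 0.8 mm off the bed. I corrected both before the final press, where the wrist force peaked at about 36 N sideways and 40 N upward and then settled.

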